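# Index the drilling jig to its next hole

### The arm

A 7-joint arm with a two-finger parallel gripper is mounted at the origin on the work surface. World frame = base frame: x ahead of the robot, y to its left, z up, the work surface at z = 0. Lengths are in m, angles in rad, forces in N, time in s.
With the tool pointing down it reaches from about 0.4 to 0.85 m from the base axis. Payload 10.4 kg.
Tool frame: the origin (TCP) lies on the centre line of the jaws, within the pads' length; the fingertips stand 14 mm ahead of it and the grasp point (between the pads) lies 5 mm behind it (tip_reach is the z of the fingertips in the tool frame, in m); z points along the fingers, x is the direction in which the jaws open and shut, and the axes are right-handed (so a half turn about z gives the same grasp; the last joint's range is limited). The gripper opens to 87 mm and grips with 3 to 60 N. Pads are 19 mm wide; open, the fingers measure 117 mm over their backs; the gripper's body (75 mm by 190 mm) begins 51 mm behind the grasp point.
Start: joints at [-1.147, 0.332, -0.065, 1.46, 0.022, 1.35, -0.088], TCP at [0.27, 0.564, 0.198] pointing down, gripper open.
Joint ranges: [-2.6, 2.6], [-0.5, 2.12], [-1.47, 1.34], [0.16, 2.42], [-1.27, 4.41], [0.06, 2.06], [-2.6, 2.6]. Speed limits (rad/s): [2.22, 2.22, 2.79, 2.79, 3.14, 3.14, 3.14].

### API

Orientations are given as a unit quaternion [x, y, z, w].
In Python, from bench import * gives the robot as it stands.
- The arm moves only by the tool carry_out, never from a script. Its argument "rows" is a list of rows, each a list of 5 numbers: the closure, from -1 (fully open) to 1 (shut), so that 0 is half open, then the shift along the tool's x, y, z in units of 30 mm (1.0 is 30 mm), then the turn about the tool's z in units of 5 degrees (1.0 is 5 degrees). In form: [[jaw, x, y, z, turn], ...]. A call has 1 to 20 rows; each row shifts and turns the pose as measured when the row begins, along the tool's axes as they then stand; what a row does not reach is not made up. A row lasts 1/12 s, in which the tool goes at most 41.7 mm and 7.16 degrees, less where a joint would pass 70% of its speed; a pose out of reach is approached as far as the arm can. A call is refused whole if a number of a shift passes 1 or a number of a turn 1, either way. A call with a gripper value outside its range is refused whole. The fingers move at their own pace and stop on an object; "force" is the grip in N (left out, the last holds). Time passes only in rows, so rows that do not move let the fingers close. It gives the time, the measured TCP pose, the force and the opening at its end, in the units of the state.
- read_state(): the state, without advancing time (a new reading comes with each control period).
- camera(name): name is "side" or "top" or "wrist"; returns the picture (400x640x3 uint8, blue, green, red); there is no depth.
- camera_info(name): a dict with "fx", "fy", "cx", "cy" (pixels), "extrinsics" (4x4, takes a point from camera to world coordinates); the wrist camera has in their place "tool_from_camera" (4x4, takes a point from camera to tool coordinates, whose origin is the TCP and whose axes are the tool frame's). Camera axes: x right, y down, z forward; pixel columns grow to the right and rows downward; lengths in m; the calibration is good to about 2 mm. The wrist camera is an equidistant fisheye: a pixel r from the principal point sees the ray r / f radians off the axis. A picture is of the moment at which its call begins: read the wrist's pose just before it. camera_info takes no time and is no camera call.
- close_job(): hands the job in, once; it reports no verdict.
Trained networks look in the newest picture that a camera, given by its name, has taken for a name from the list of things; names that differ only in an ending like _2 or _b are one class to them, and where a whole thing is asked for, a point or a joint stands for the part that bears it (a point fixed in the world has none). Each returns a list of dicts, best first, with "conf" (0 to 1); they miss things now and then, are a little off and sometimes report something else, mostly with a low value. They report only what shows in the picture. A call takes as long as a camera call.
- recognise(query, camera): "box" ([centre column, centre row, width, height] in pixels, round what is visible of it).
- silhouettes(query, camera): "mask" (400x640 bool, what is visible of it) and "box" ([centre column, centre row, width, height] in pixels, round what is visible of it).
- pinpoint(query, camera): "xy" ([column, row] in pixels: a listed point, or the origin of a listed thing).
The state is a dict: "time": time; "joint_positions": joint angles; "joint_vel": joint speeds; "joint_torque": joint torques, N m; "ee_pos": TCP position; "eef_rot": TCP orientation; "ft_force": force on the tool from outside, world axes, zero at the start; "torque": the same for the moment, N m; "width": finger opening in m.
Only numpy, scipy, OpenCV 4.12 (cv2) and the standard library are available. Lean on these libraries where they do the work, as an engineer would, in place of code of your own. Each camera call takes 0.05 s, during which the arm holds its last target. There are 200 camera calls.

### The job

Press the jig's red indexing plunger in and push the table round one hole counter-clockwise (seen from above, the way the yellow arrow points) until the plunger springs back out in the next hole; do not go on past it or the wrong way round. Nothing is to be lifted: leave the wooden blank lying on the table, do not disturb the other things on the bench, and leave the jig locked, with your hand clear.

Things in the scene. Friction and masses are not known exactly. Their poses are not given: they have to be found in the camera images.
- axis_top (a point): Jig's vertical axis at the steel turntable's upper face, 44 mm above the bench; z up, x points to the hole where the plunger starts. The jig is fixed: round blue base 340 mm across, 18 mm high; on it an aluminium ring 280 mm across, top 26 mm above the bench, six dark holes 60 degrees apart at 110 mm radius. The turntable (164 mm across) turns on this axis.
- next_hole (a point): Mouth of the next hole, on top of the aluminium ring, 26 mm above the bench, 110 mm from the jig's axis and 60 degrees counter-clockwise (from above) of the hole where the plunger starts. It does not move.
- plunger_top (a point): Centre of the flat top of the round red plunger head, 40 mm across, which moves down as it is pressed and travels round with the turntable on a grey arm, 110 mm from the jig's axis. Its top is 72 mm above the bench when sprung out, 60 mm when fully in. x points outward along the radius, z up.
- lead_cheek (a point): Middle of the inner face of the yellow cheek ahead of the plunger (counter-clockwise side), 67 mm above the bench. Two upright cheeks on the arm flank the head: 8 mm thick, 44 mm along the radius, tops 90 mm above the bench, inner faces 60 mm apart, each 30 mm from the plunger's centre. Pushing a cheek with a fingertip, inside or outside, turns the table; so does dragging the pressed head.
- plunger (a joint): How far the plunger is pressed in, m: 0 out (locked in a hole), 0.012 fully in. Spring: 3 N to start, 10 N fully in. Free to turn when in 9 mm or more. Off the hole the ring keeps it in (about 0.009) with no finger on it; on reaching a hole it springs out by itself and locks the table, unless still held down.
- turntable (a joint): Angle of the turntable, rad: 0 at the start (locked), growing counter-clockwise seen from above; the next hole is at 1.047. Stiff to turn (about 1.5 N at the plunger), stays where it is left; locked with about 0.01 rad of play when the plunger is out.
- blank: Round dark wooden furniture-foot blank 140 mm across, 28 mm thick, with a 23 mm centre hole, lying loose on the turntable over an 18 mm spigot and riding round with it; origin at the centre of its underside, which is 44 mm above the bench; its top is 72 mm above the bench. Bystander: stays on the table.
- tin: Blue tin, 68 mm across, 75 mm high, standing loose on the bench; origin at the centre of its underside. Bystander.
- screwdriver: Screwdriver with a blue handle, 200 mm long, 26 mm high, lying loose on the bench along its own x axis; origin at its middle on the bench. Bystander.
- offcut: Loose wooden offcut 90 x 60 x 36 mm (x, y, z) on the bench; origin at the centre of its underside. Bystander.

How it is judged:
On the way, in this order (a step that is already met when the one before it is completed fails the run):
1. the plunger is pressed in at least 8.5 mm while the table is still at its first hole (value of joint plunger above 0.0085 m and value of joint turntable between -0.06 and 0.06 rad), for 0.05 s.
2. the table stands at the next hole and the plunger has sprung out into it (value of joint turntable between 1.0172 and 1.0772 rad and value of joint plunger below 0.003 m), for 0.2 s.
At the end, for the whole second after the job is handed in: the table rests at the next hole (within 0.03 rad of 1.047), the plunger is out again (less than 3 mm in), and the blank still lies on the table, within 6 mm of its axis (all of step 2 and z of blank in the frame of axis_top below 0.004 m and horizontal distance between blank and axis_top below 0.006 m and velocity of joint turntable between -0.05 and 0.05 rad/s); the robot touches nothing.
It fails at once if the table is turned more than half a step past the next hole, or more than half a step the wrong way (value of joint turntable above 1.5708 rad or value of joint turntable below -0.5236 rad).
It fails at once if the blank is lifted more than 10 mm off the table (z of blank in the frame of axis_top above 0.01 m).
It fails at once if another thing on the bench is moved or lifted more than 20 mm (distance of any of tin, screwdriver, offcut from where it was at the start of the episode above 0.02 m).
It also fails if it takes over 43 s, if anything falls off the work surface, if the arm or the gripper's body presses on something with over 40 N, if the wrist force passes 120 N, or if a joint passes its speed limit or range.

## Working session

There is one attempt and no reset: what is moved stays moved. The work goes in short steps, Python scripts to look and compute and a tool call to move; the robot and the scene stay as the last step left them, time stands still between calls to the robot, and variables do not carry over. Pictures are saved under pics/ and viewed, about 8 in all and at most 12, crops included, and the job is handed in when it is done.

Besides the shell and the picture viewer there is one more tool, called after "Emit:" as name([rows], argument=value, ...), one row to a line, values as JSON. carry_out: Moves the arm, as the interface text tells. Its arguments: {"type":"object","properties":{"rows":{"type":"array","items":{"type":"array","items":{"type":"number"}}},"force":{"type":"number"}},"required":["rows"]}

```bash
mkdir -p pics; cat > h.py <<'E'
from bench import *
import numpy as np, cv2
from scipy.spatial.transform import Rotation as R
def ray(cam,uv):
    i=camera_info(cam); T=np.array(i["extrinsics"])
    d=np.array([(uv[0]-i["cx"])/i["fx"],(uv[1]-i["cy"])/i["fy"],1.])
    return T[:3,3],T[:3,:3]@d
def onz(cam,uv,z):
    o,d=ray(cam,uv); return o+d*(z-o[2])/d[2]
E
python3 - <<'E'
from h import *
np.set_printoptions(precision=4,suppress=True)
s=read_state(); print(s["time"],s["ee_pos"],R.from_quat(s["eef_rot"]).as_matrix(),s["width"],s["ft_force"])
zs=dict(axis_top=.044,next_hole=.026,plunger_top=.072,lead_cheek=.067,blank=.044,tin=0,screwdriver=0,offcut=0)
ims=[]
for c in("top","side"):
    im=camera(c); 
    for n,z in zs.items():
        for r in pinpoint(n,c)[:2]:
            print(c,n,round(r["conf"],2),np.round(r["xy"]),onz(c,r["xy"],z))
            cv2.circle(im,tuple(int(v) for v in r["xy"]),3,(0,0,255),1); cv2.putText(im,n[:5],tuple(int(v)+4 for v in r["xy"]),0,.35,(255,0,255),1)
    cv2.imwrite(f"pics/{c}0.png",im)
E
```

```text
0.0 [0.2699 0.5633 0.1971] [[ 0.432   0.9019 -0.0006]
 [ 0.9019 -0.432  -0.0013]
 [-0.0014  0.0001 -1.    ]] 0.08736168834403417 [-0.1782  0.1405 -0.3428]
top axis_top 0.84 [299. 186.] [0.5459 0.0785 0.044 ]
top next_hole 0.91 [310. 157.] [0.637  0.0448 0.026 ]
top plunger_top 0.63 [330. 184.] [ 0.5472 -0.0142  0.072 ]
top lead_cheek 0.69 [330. 175.] [ 0.5746 -0.0166  0.067 ]
top blank 0.74 [298. 193.] [0.5253 0.0804 0.044 ]
top tin 0.75 [213. 179.] [0.5793 0.3548 0.    ]
top screwdriver 0.72 [439. 194.] [ 0.5205 -0.3508  0.    ]
top offcut 0.84 [210. 227.] [0.429  0.3589 0.    ]
side axis_top 0.82 [320. 190.] [0.5448 0.0997 0.044 ]
side next_hole 0.93 [359. 207.] [0.6369 0.0287 0.026 ]
side plunger_top 0.42 [324. 208.] [ 0.5387 -0.0312  0.072 ]
side lead_cheek 0.9 [338. 208.] [ 0.5724 -0.0298  0.067 ]
side lead_cheek 0.16 [323. 161.] [0.5695 0.2279 0.067 ]
side blank 0.91 [318. 192.] [0.538  0.0924 0.044 ]
side blank 0.52 [283. 163.] [0.4514 0.2774 0.044 ]
side tin 0.89 [323. 161.] [0.5828 0.3592 0.    ]
side screwdriver 0.83 [331. 347.] [ 0.5074 -0.3573  0.    ]
side offcut 0.57 [282. 163.] [0.4456 0.3664 0.    ]
```

View pics/top0.png

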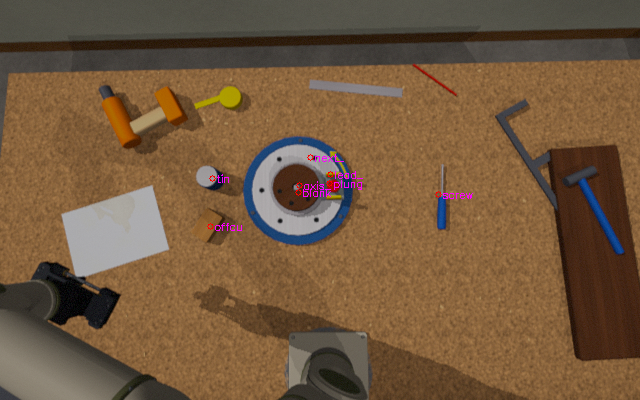

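View pics/side0.png

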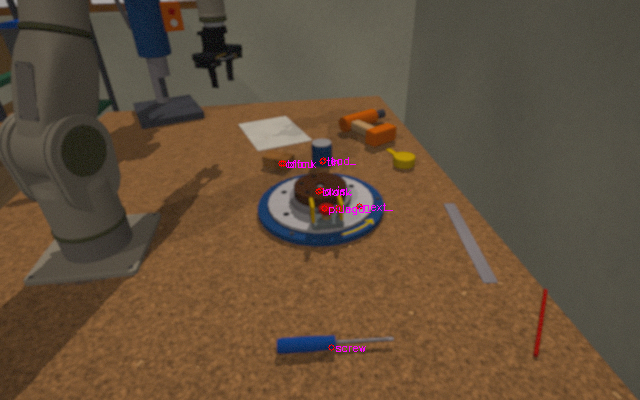

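Top view: the jig sits around pixel (298,190) with the red plunger at (333,186). The network's points agree with the picture. Side view: the cheeks flank the red head at (324,208), and the yellow arrow runs toward the right. I'll move above the plunger, closing the jaws on the way.

Emit:
carry_out([
  [1,-0.5,0.6,0,0],
  [1,-0.78,0.93,0,0],
  [1,-0.78,0.93,0,0],
  [1,-0.78,0.93,0,0],
  [1,-0.78,0.93,0,0],
  [1,-0.78,0.93,0,0],
  [1,-0.78,0.93,0,0],
  [1,-0.78,0.93,0,0],
  [1,-0.78,0.93,0,0],
  [1,-0.78,0.93,0,0],
  [1,-0.78,0.93,0,0],
  [1,-0.78,0.93,0,0],
  [1,-0.78,0.93,0,0],
  [1,-0.78,0.93,0,0],
  [1,-0.78,0.93,0,0],
  [1,-0.78,0.93,0,0],
  [1,-0.78,0.93,0,0],
  [1,-0.6,0.7,0,0],
  [1,0,0,0,0],
], force=20)

```text
time: 2.48
ee_pos: [0.5415, -0.0393, 0.1974]
eef_rot: [0.844, 0.536, 0.004, -0.001]
ft_force: [-0.5, 0.4, -0.4]
width: 0.0004
```

Emit:
carry_out([
  [1,0,0,0,-0.9],
  [1,0,0,0,-0.9],
  [1,0,0,0,-0.9],
  [1,0,0,0,-0.9],
  [1,0,0,0,-0.9],
  [1,0,0,0,-0.5],
  [1,0,0,0,0],
])

```text
time: 3.07
ee_pos: [0.5417, -0.0418, 0.1976]
eef_rot: [0.703, 0.711, 0.004, 0.0]
ft_force: [-0.4, 0.2, 0.6]
width: 0.0005
```

```bash
cat > w.py <<'E'
from h import *
np.set_printoptions(precision=4,suppress=True)
def wz(uv,z,s):
    i=camera_info("wrist");T=np.array(i["tool_from_camera"])
    f=(i["fx"]);v=np.array([uv[0]-i["cx"],uv[1]-i["cy"]]);r=np.hypot(*v);t=r/f
    d=np.r_[v/r*np.sin(t),np.cos(t)]
    M=R.from_quat(s["eef_rot"]).as_matrix()
    d=M@T[:3,:3]@d;o=np.array(s["ee_pos"])+M@T[:3,3]
    return o+d*(z-o[2])/d[2]
E
python3 - <<'E'
from w import *
zs=dict(axis_top=.044,next_hole=.026,plunger_top=.072,lead_cheek=.067,blank=.044)
s=read_state();M=R.from_quat(s["eef_rot"]).as_matrix();print(s["time"],s["ee_pos"],M[:,0],s["joint_positions"])
im=camera("wrist")
for n,z in zs.items():
    for r in pinpoint(n,"wrist")[:2]:
        print(n,round(r["conf"],2),np.round(r["xy"]),wz(r["xy"],z,s))
        cv2.circle(im,tuple(int(v) for v in r["xy"]),3,(255,0,255),1); cv2.putText(im,n[:5],tuple(int(v)+4 for v in r["xy"]),0,.4,(255,0,255),1)
for r in silhouettes("plunger","wrist")[:1]: print(r["box"])
hsv=cv2.cvtColor(im,cv2.COLOR_BGR2HSV)
m=(((hsv[...,0]<6)|(hsv[...,0]>174))&(hsv[...,1]>180)&(hsv[...,2]>80)).astype(np.uint8)
n,l,st,c=cv2.connectedComponentsWithStats(m);k=1+st[1:,4].argmax();print("red",st[k],c[k],wz(c[k],.072,s))
# side/top refinement
for cam in("top",):
    t=camera(cam);h=cv2.cvtColor(t,cv2.COLOR_BGR2HSV)
    b=((h[...,0]>100)&(h[...,0]<125)&(h[...,1]>130)).astype(np.uint8)
    b[:, :230]=0;b[:,370:]=0;b[:120]=0;b[260:]=0
    p=cv2.convexHull(cv2.findNonZero(b));e=cv2.fitEllipse(p);print(e,onz(cam,e[0],.015))
cv2.imwrite("pics/w1.png",im)
E
```

```text
3.0667 [ 0.5417 -0.0418  0.1976] [-0.0116  0.9999  0.0049] [-0.4002  0.1455  0.4405  1.7065 -0.0697  1.2982  1.6371]
axis_top 0.6 [426. 185.] [0.539  0.0861 0.044 ]
next_hole 0.92 [370. 253.] [0.6341 0.0279 0.026 ]
plunger_top 0.79 [334. 186.] [ 0.5352 -0.0249  0.072 ]
lead_cheek 0.97 [335. 218.] [ 0.5723 -0.0225  0.067 ]
lead_cheek 0.43 [108. 163.] [ 0.507  -0.2957  0.067 ]
blank 0.82 [428. 186.] [0.5407 0.0892 0.044 ]
[333.1, 190.6, 42.6, 38.3]
red [316 173  37  36 957] [333.7283 190.5768] [ 0.5405 -0.0245  0.072 ]
((295.98992919921875, 190.58804321289062), (104.570068359375, 106.60735321044922), 176.63572692871094) [0.5358 0.0904 0.015 ]
```

View pics/w1.png

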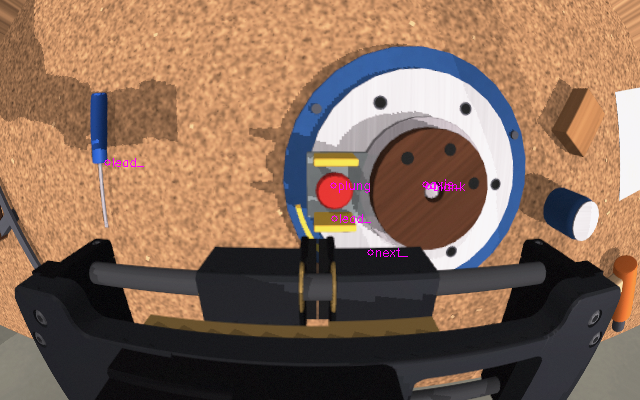

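Wrist view: the red head is at (333,190), lead cheek below at (335,222), blank at (428,188). The axis is about (0.540, 0.086) and the plunger (0.540, -0.0245). The 110 mm radius and next hole at (0.635, 0.03) are consistent. I'll descend over the head.

Emit:
carry_out([
  [1,0.58,-0.05,0,0],
  [1,0,0,0.8,0],
  [1,0,0,0.8,0],
  [1,0,0,0.8,0],
  [1,0,0,0.6,0],
  [1,0,0,0,0],
])

```text
time: 3.97
ee_pos: [0.5424, -0.0231, 0.1063]
eef_rot: [0.705, 0.709, 0.006, 0.002]
ft_force: [0.2, -0.0, -0.3]
width: 0.0002
```

Emit:
carry_out([
  [1,0,-0.06,0.4,0],
  [1,0,0,0.3,0],
  [1,0,0,0.2,0],
  [1,0,0,0.2,0],
])

```text
time: 4.3
ee_pos: [0.5426, -0.023, 0.0748]
eef_rot: [0.705, 0.709, 0.007, 0.003]
ft_force: [-0.9, -0.2, -0.7]
width: 0.0005
```

Emit:
carry_out([
  [1,0,0,0.2,0],
  [1,0,0,0.1,0],
])

```text
time: 4.47
ee_pos: [0.5433, -0.023, 0.0657]
eef_rot: [0.705, 0.709, 0.007, 0.003]
ft_force: [-0.1, -0.3, 0.2]
width: 0.0007
```

No contact force although the tip should be below the pressed head, so I'll look.

```bash
python3 - <<'E'
from w import *
a=camera("wrist");b=camera("side");s=read_state();print(s["ee_pos"],s["ft_force"],s["joint_positions"])
b=cv2.resize(b[130:260,240:420],None,fx=3.5,fy=3.5,interpolation=cv2.INTER_CUBIC)
a=a[120:320,240:520]
a=cv2.resize(a,(630,450))
cv2.imwrite("pics/w2.png",a);cv2.imwrite("pics/s2.png",b)
E
```

```text
[ 0.5432 -0.0229  0.0658] [ 0.785  -0.4218  0.5445] [-0.3977  0.2679  0.4122  1.8655 -0.1318  1.0194  1.6446]
```

View pics/s2.png

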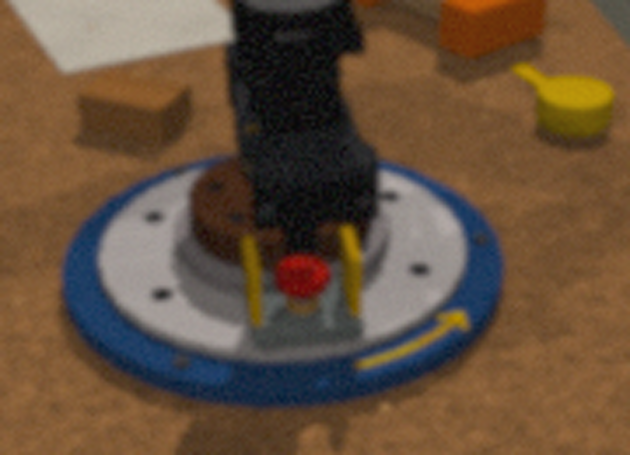

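View pics/w2.png

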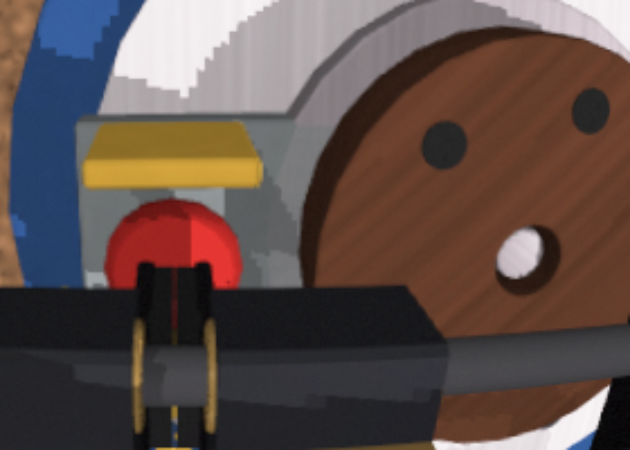

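```bash
python3 - <<'E'
from w import *
try: print(tip_reach)
except NameError as e: print(e)
s=read_state();print([k for k in s], s.get("tip_reach"))
i=camera_info("side");T=np.linalg.inv(np.array(i["extrinsics"]))
def pj(p):
    q=T[:3,:3]@np.array(p)+T[:3,3];u=np.array([q[0]/q[2]*i["fx"]+i["cx"],q[1]/q[2]*i["fy"]+i["cy"]]);return u,(u-[240,130])*3.5
print("cam",np.array(i["extrinsics"])[:3,3])
for p in [(.543,-.023,.0517),(.543,-.023,.0658),(.5405,-.0245,.072),(.5405,-.0445,.072),(.5405,-.0045,.072)]: print(p,*pj(p))
w=camera_info("wrist");print(w)
print(camera_info("top"))
E
```

```text
0.014
['time', 'joint_positions', 'joint_vel', 'joint_torque', 'ee_pos', 'eef_rot', 'ft_force', 'torque', 'width'] None
cam [ 0.4532 -0.7701  0.5633]
(0.543, -0.023, 0.0517) [325.7894 213.0311] [300.2628 290.6088]
(0.543, -0.023, 0.0658) [325.6801 208.1442] [299.8803 273.5048]
(0.5405, -0.0245, 0.072) [324.6709 206.4027] [296.3481 267.4093]
(0.5405, -0.0445, 0.072) [325.7804 211.0471] [300.2314 283.6648]
(0.5405, -0.0045, 0.072) [323.6023 201.9296] [292.6081 251.7534]
{'fx': 309.70691628693146, 'fy': 309.70691628693146, 'cx': 317.1423960206776, 'cy': 204.14255909249167, 'tool_from_camera': array([[ 1.    , -0.0008, -0.0005, -0.0004],
       [ 0.001 ,  0.9596,  0.2812, -0.0785],
       [ 0.0003, -0.2812,  0.9596, -0.1862],
       [ 0.    ,  0.    ,  0.    ,  1.    ]])}
{'fx': 383.26455352126317, 'fy': 383.26455352126317, 'cx': 323.4284646401261, 'cy': 192.90390311245636, 'extrinsics': array([[-0.012 , -0.9917,  0.1279,  0.3763],
       [-0.9997,  0.0148,  0.021 , -0.0191],
       [-0.0227, -0.1276, -0.9916,  1.1851],
       [ 0.    ,  0.    ,  0.    ,  1.    ]])}
```

The side view shows the head still sprung out with the fingertips above it, and the force is zero. The tips seem to sit higher than 14 mm ahead of the TCP when shut. I'll go down in small steps, watching the force.

Emit:
carry_out([
  [1,0,-0.05,0.15,0],
  [1,0,0,0.1,0],
])

```text
time: 4.73
ee_pos: [0.5425, -0.0229, 0.0589]
eef_rot: [0.705, 0.709, 0.008, 0.004]
ft_force: [-0.1, 0.3, -0.3]
width: 0.0003
```

Emit:
carry_out([
  [1,0,0,0.15,0],
])

```text
time: 4.82
ee_pos: [0.543, -0.0229, 0.0546]
eef_rot: [0.706, 0.709, 0.008, 0.004]
ft_force: [-0.3, 0.7, 0.4]
width: 0.0005
```

Emit:
carry_out([
  [1,0,0,0.1,0],
])

```text
time: 4.9
ee_pos: [0.543, -0.0229, 0.0512]
eef_rot: [0.705, 0.709, 0.008, 0.004]
ft_force: [-0.3, 1.0, 0.0]
width: 0.0003
```

Emit:
carry_out([
  [1,0,0,0.1,0],
])

```text
time: 4.98
ee_pos: [0.543, -0.0228, 0.0478]
eef_rot: [0.705, 0.709, 0.008, 0.004]
ft_force: [-0.9, 0.4, 2.2]
width: 0.0006
```

Emit:
carry_out([
  [1,0,0,0.1,0],
])

```text
time: 5.07
ee_pos: [0.5431, -0.0228, 0.0446]
eef_rot: [0.705, 0.709, 0.008, 0.004]
ft_force: [-0.6, 0.7, 5.1]
width: 0.0005
```

Contact begins at TCP z≈0.048 and the spring force is building. Full travel should be near TCP z≈0.036.

Emit:
carry_out([
  [1,0,0,0.12,0],
  [1,0,0,0.1,0],
])

```text
time: 5.23
ee_pos: [0.5438, -0.0229, 0.0382]
eef_rot: [0.706, 0.709, 0.009, 0.004]
ft_force: [-1.9, -0.2, 8.7]
width: 0.0003
```

Emit:
carry_out([
  [1,0,0,0.1,0],
])

```text
time: 5.32
ee_pos: [0.5446, -0.0229, 0.0357]
eef_rot: [0.706, 0.709, 0.009, 0.004]
ft_force: [-2.3, 0.1, 17.7]
width: 0.0003
```

Bottomed out at 17.7 N. Now I'll drag the pressed head counter-clockwise along the arc (world +X first, curving to +Y).

Emit:
carry_out([
  [1,0,0,0.06,0],
  [1,0,0.25,0.06,0],
  [1,0.03,0.3,0.05,0],
  [1,0.06,0.3,0.05,0],
])

```text
time: 5.65
ee_pos: [0.576, -0.0196, 0.0359]
eef_rot: [0.706, 0.708, 0.014, 0.007]
ft_force: [-2.5, 1.6, 11.4]
width: 0.0004
```

Emit:
carry_out([
  [1,0.13,0.28,0.05,0],
  [1,0.15,0.28,0.03,0],
])

```text
time: 5.82
ee_pos: [0.5958, -0.0124, 0.0363]
eef_rot: [0.706, 0.708, 0.016, 0.009]
ft_force: [-1.8, -0.5, 9.1]
width: 0.0003
```

```bash
python3 - <<'E'
from w import *
s=read_state();a=camera("wrist");print(s["ee_pos"],s["ft_force"])
cv2.imwrite("pics/w3.png",a[80:330,200:540])
E
```

```text
[ 0.5958 -0.0124  0.0363] [-1.8466 -0.5367  9.1233]
```

View pics/w3.png

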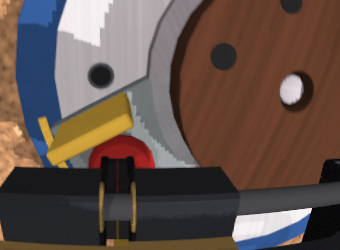

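The table has turned about 27°, with the head dragged along under the finger and the blank riding in place. I'll drag on to about 48°, then lift off and finish by pushing the lead cheek so the plunger can spring out freely.

Emit:
carry_out([
  [1,0.22,0.3,0.04,0],
  [1,0.27,0.27,0.04,0],
  [1,0.28,0.23,0.03,0],
])

```text
time: 6.12
ee_pos: [0.6254, 0.0081, 0.0372]
eef_rot: [0.707, 0.707, 0.018, 0.013]
ft_force: [-1.4, -1.6, 8.3]
width: 0.0006
```

Emit:
carry_out([
  [1,0,0,-0.3,0],
  [1,0,0,-0.35,0],
  [1,0,0,0,0],
])

```text
time: 6.37
ee_pos: [0.626, 0.0093, 0.0578]
eef_rot: [0.706, 0.707, 0.018, 0.013]
ft_force: [-0.5, 0.9, -0.0]
width: 0.0005
```

```bash
python3 - <<'E'
from w import *
s=read_state();a=camera("wrist");print(s["ee_pos"],s["ft_force"],R.from_quat(s["eef_rot"]).as_matrix())
cv2.imwrite("pics/w4.png",a[80:330,200:540])
E
```

```text
[0.626  0.0093 0.0578] [-0.4972  0.9188 -0.0284] [[-0.0016  0.999   0.0447]
 [ 1.      0.0013  0.0068]
 [ 0.0067  0.0447 -0.999 ]]
```

View pics/w4.png

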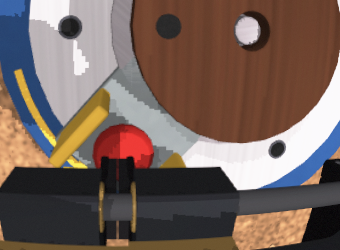

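Emit:
carry_out([
  [1,0.21,0.18,0.1,0],
  [1,0.22,0.16,0,0],
  [1,0.235,0.14,0,0],
])

```text
time: 6.67
ee_pos: [0.6387, 0.0269, 0.0539]
eef_rot: [0.708, 0.706, 0.016, 0.013]
ft_force: [-4.6, -6.2, 5.5]
width: 0.0002
```

Emit:
carry_out([
  [1,0.25,0.12,0,0],
])

```text
time: 6.75
ee_pos: [0.6417, 0.0333, 0.0537]
eef_rot: [0.708, 0.706, 0.015, 0.013]
ft_force: [-5.9, -4.9, 5.9]
width: 0.0005
```

Emit:
carry_out([
  [1,0.15,0.06,0,0],
])

```text
time: 6.83
ee_pos: [0.6433, 0.0378, 0.0534]
eef_rot: [0.709, 0.705, 0.014, 0.012]
ft_force: [-4.1, -4.4, 4.9]
width: 0.0002
```

Emit:
carry_out([
  [1,0.2,0.08,0,0],
])

```text
time: 6.92
ee_pos: [0.6452, 0.0429, 0.0531]
eef_rot: [0.709, 0.705, 0.013, 0.012]
ft_force: [-2.8, -2.0, 2.4]
width: 0.0003
```

Emit:
carry_out([
  [1,0.2,0.06,0,0],
])

```text
time: 7.0
ee_pos: [0.6471, 0.0493, 0.0527]
eef_rot: [0.709, 0.705, 0.012, 0.012]
ft_force: [-1.0, -0.5, 0.5]
width: 0.0008
```

```bash
python3 - <<'E'
from w import *
s=read_state();a=camera("wrist");b=camera("side");print(s["ee_pos"],s["ft_force"])
b=cv2.resize(b[130:260,260:400],(538,500),interpolation=cv2.INTER_CUBIC)
o=np.zeros((500,800,3),np.uint8);o[:,:538]=b;o[:200,538:738]=a[110:310,230:430]
cv2.imwrite("pics/w5.png",o)
E
```

```text
[0.6471 0.0493 0.0527] [-0.9526 -0.515   0.4631]
```

View pics/w5.png

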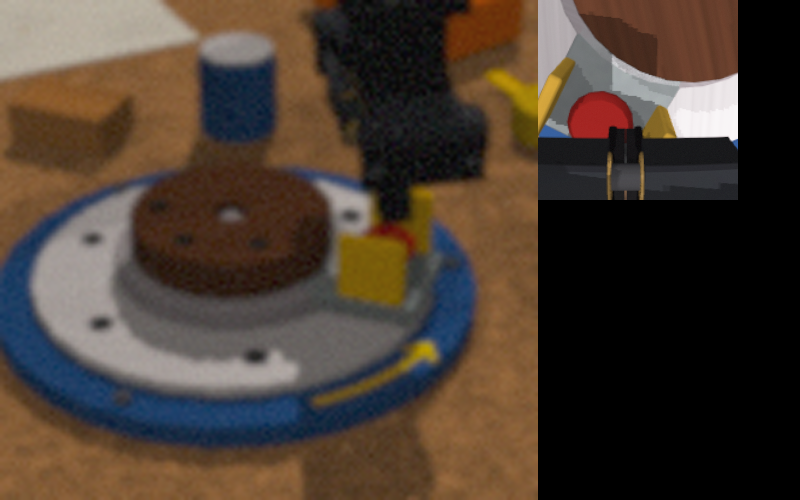

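```bash
python3 - <<'E'
from w import *
s=read_state();a=camera("wrist")
for n,z in(("plunger_top",.068),("lead_cheek",.067)):
    for r in pinpoint(n,"wrist")[:1]: p=wz(r["xy"],z,s);print(n,r["conf"],r["xy"],p,np.degrees(np.arctan2(p[1]-.086,p[0]-.54))+90)
p=wz((292,234),.068,s);print(p,np.degrees(np.arctan2(p[1]-.086,p[0]-.54))+90)
b=camera("top")
for r in pinpoint("plunger_top","top")[:1]+pinpoint("lead_cheek","top")[:1]: p=onz("top",r["xy"],.068);print(r["conf"],p,np.degrees(np.arctan2(p[1]-.086,p[0]-.54))+90)
E
```

```text
plunger_top 0.8 [291.9, 232.1] [0.6353 0.0341 0.068 ] 61.417017985327675
lead_cheek 0.58 [334.0, 255.9] [0.6518 0.0593 0.067 ] 76.59304149905073
[0.6365 0.0341 0.068 ] 61.73228182110286
```

The table reads about 61°. I'll nudge the cheek slightly: a rising force will mean it is locked.

Emit:
carry_out([
  [1,0.1,0.03,0,0],
])

```text
time: 7.48
ee_pos: [0.6474, 0.0504, 0.053]
eef_rot: [0.709, 0.705, 0.012, 0.012]
ft_force: [-5.7, -12.2, 2.9]
width: 0.0006
```

Emit:
carry_out([
  [1,0.08,0.03,0,0],
])

```text
time: 7.57
ee_pos: [0.6475, 0.0502, 0.0529]
eef_rot: [0.71, 0.704, 0.01, 0.013]
ft_force: [-7.4, -9.6, 4.2]
width: 0.0006
```

The force rose to 14 N with no motion, so it is locked. I'll back off slightly and lift clear.

Emit:
carry_out([
  [1,-0.15,-0.06,0,0],
  [1,0,0,-0.5,0],
  [1,0,0,-0.8,0],
  [1,0,0,-1,0],
  [1,0,0,-1,0],
  [1,0,0,-1,0],
  [1,0.3,-0.8,0,0],
  [1,0.3,-0.8,0,0],
  [1,0,0,0,0],
])

```text
time: 8.32
ee_pos: [0.5923, 0.065, 0.1861]
eef_rot: [0.711, 0.703, 0.012, 0.012]
ft_force: [0.1, -0.1, -0.2]
width: 0.0006
```

```bash
python3 - <<'E'
from w import *
s=read_state();a=camera("wrist");print(s["time"],s["ee_pos"],s["ft_force"])
for n,z in(("plunger_top",.072),("lead_cheek",.067),("blank",.044),("axis_top",.044)):
    for r in pinpoint(n,"wrist")[:1]: p=wz(r["xy"],z,s);print(n,r["conf"],r["xy"],p,np.degrees(np.arctan2(p[1]-.086,p[0]-.54))+90)
b=camera("side")
for n,z in(("plunger_top",.072),("lead_cheek",.067),("tin",0),("screwdriver",0),("offcut",0)):
    for r in pinpoint(n,"side")[:1]: p=onz("side",r["xy"],z);print("side",n,r["conf"],p,np.degrees(np.arctan2(p[1]-.086,p[0]-.54))+90)
b=cv2.resize(b[150:240,270:400],(520,360),interpolation=cv2.INTER_CUBIC)
o=np.zeros((560,800,3),np.uint8);o[:360,:520]=b;o[360:,:]=0
o[:400,520:]=a[:,220:500]
cv2.imwrite("pics/w6.png",o)
E
```

```text
8.3167 [0.5923 0.065  0.1861] [ 0.0652 -0.0748 -0.1904]
plunger_top 0.61 [288.5, 228.7] [0.6324 0.034  0.072 ] 60.633135638593714
lead_cheek 0.65 [312.4, 244.8] [0.6537 0.0585 0.067 ] 76.40911787426758
blank 0.66 [337.0, 139.2] [0.5434 0.0858 0.044 ] 86.77992486177693
axis_top 0.93 [334.1, 134.2] [0.538  0.0828 0.044 ] -31.110867706065704
side plunger_top 0.58 [0.6338 0.0288 0.072 ] 58.63550935376691
side lead_cheek 0.83 [0.6532 0.0591 0.067 ] 76.62177688230663
side tin 0.77 [0.5815 0.3467 0.    ] 170.95114261094136
side screwdriver 0.97 [ 0.5066 -0.3564  0.    ] -4.314876570395995
side offcut 0.62 [0.4477 0.3804 0.    ] 197.40797323445605
```

View pics/w6.png

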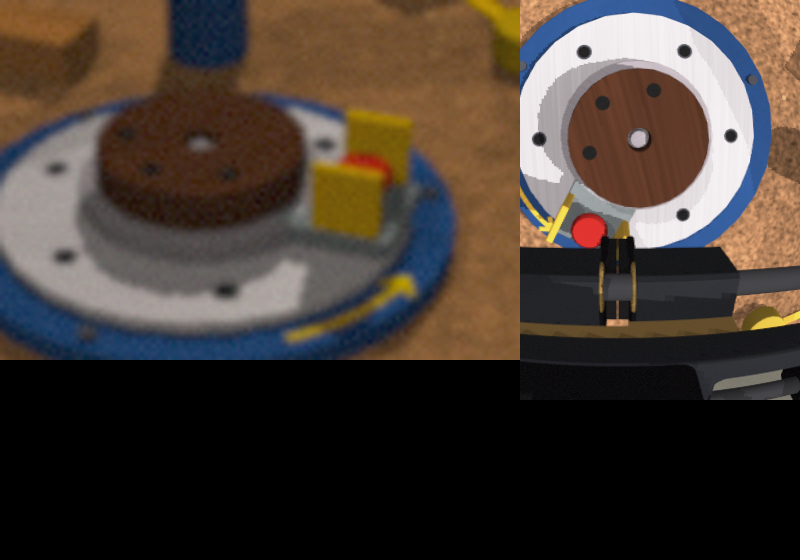

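```bash
python3 -c "
from bench import *
close_job()"
```

```text
the job is handed in; nothing more can be done
```

I pressed the plunger fully in (17.7 N at the stop) and dragged the table about 46° counter-clockwise. I then lifted off and pushed the lead cheek until the table stopped at the next hole. I backed off, lifted clear and handed the job in at about 8.5 s; no verdict was reported.

**Last checks**
- **Lock:** a small extra push on the cheek met about 13 N with no movement, so the plunger is in the hole.
- **Table angle:** it reads 60.6° in the wrist view and 58.6° in the side view, where the target is 60°. That is as close as the pictures can tell.
- **Plunger out:** its height looks sprung out, with both views placing it as they did at the start. I couldn't measure its travel directly.
- **Blank and hand:** the blank lies centred on the table, and the hand is clear with no force on it.
- **Other things:** nothing came near the tin, screwdriver or offcut. The tin and offcut read 13–14 mm from where they were at the start in the side view, which I put down to detector scatter. The screwdriver reads about 1 mm off.

**Disagreements**
- **Fingertips:** with the jaws shut they first touched the head at a TCP height of 0.048 m. That puts them about 23 mm behind the TCP rather than 14 mm ahead as stated, so I used the measured force to set the depth.
- **Cheek push:** there was also an upward force of about 5 N, which I did not explain. It was gone once the hand was clear.

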